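Complete the power-supply repair kit

ROBOT

A 6-joint arm with a two-finger parallel gripper is mounted at the origin on a cart in front of the work surface, level with it; the furniture and walls round the work are solid. World frame = base frame: x ahead of the robot, y to its left, z up, the work surface at z = 0. Lengths are in m, angles in rad, forces in N, time in s.
With the tool pointing down it reaches from about 0.325 to 0.85 m from the base axis. Payload 15.5 kg.
Tool frame: the origin (TCP) lies midway between the tips of the shut fingers; the grasp point (between the pads) lies 19 mm behind it (robot.grasp_offset is the distance from the TCP to the grasp point, in m); z points along the fingers, y is the line along which they close (so a half turn about z gives the same grasp; the last joint's range is limited). The gripper opens to 91 mm and grips with 3 to 60 N. Pads are 32 mm wide; open, the fingers measure 118 mm over their backs; the gripper's body (76 mm by 178 mm) begins 60 mm behind the grasp point.
Start: joints at [1.153, 0.494, 1.345, -0, 1.302, -0.096], TCP at [0.198, 0.593, 0.214] pointing down, gripper open.
Joint ranges: [-2.91, 2.91], [-0.82, 2.16], [0.22, 2.67], [-1.22, 4.37], [0.12, 2.79], [-3.08, 3.08]. Speed limits (rad/s): [1.89, 1.89, 2.57, 3.01, 3.01, 3.01].

INTERFACE

Orientations are given as a unit quaternion [x, y, z, w].
In Python, from plant import robot gives the robot as it stands.
- The arm moves only by the tool send_rows, never from a script. Its argument "increments" is a list of rows, each a list of 4 numbers: the shift along the tool's x, y, z in cm, then the turn about the tool's z in rad. A call has 1 to 20 rows; each row shifts and turns the commanded pose from where the row before left it, along the tool's axes as they then stand; what a row does not reach is not made up. A row lasts 1/12 s, in which the tool goes at most 41.7 mm and 7.16 degrees, less where a joint would pass 70% of its speed; a pose out of reach is approached as far as the arm can. A call with a gripper value outside its range is refused whole. "fingers" is the closure, from 0 (fully open) to 1 (shut), set as the call begins (left out, the last holds). The fingers move at their own pace and stop on an object; "squeeze" is the grip in N (left out, the last holds). Time passes only in rows, so rows that do not move let the fingers close. It gives the time, the measured TCP pose, the force, the opening and the grip force at its end, in the units of the state.
- robot.get_state(): the state, without advancing time (a new reading comes with each control period).
- robot.camera(name): name is "scene" or "top" or "wrist"; returns (picture, depth): 480x640x3 uint8, red, green, blue; 480x640 float32, m along the optical axis (not along the pixel's ray), 0 where there is no reading.
- robot.camera_model(name): a dict with "fx", "fy", "cx", "cy" (pixels), "pose" (4x4, takes a point from camera to world coordinates). Camera axes: x right, y down, z forward; pixel columns grow to the right and rows downward; lengths in m; the calibration is good to about 2 mm. A picture is of the moment at which its call begins: read the wrist's pose just before it. camera_model takes no time and is no camera call; for the wrist camera it gives the pose at the moment of the call.
- robot.hand_in(): hands the job in; it is judged then, once.
The state is a dict: "time_s": time; "joints": joint angles; "qd": joint speeds; "joint_efforts": joint torques, N m; "position": TCP position; "tcp_rot": TCP orientation; "ft_force": force on the tool from outside, world axes, zero at the start; "wrist_torque": the same for the moment, N m; "finger_gap": opening from 0.0 (shut) to 1.0 (fully open); "grip_force": force on a finger pad.
Only numpy, scipy, OpenCV 4.12 (cv2) and the standard library are available. Lean on these libraries where they do the work, as an engineer would, in place of code of your own. Each camera call takes 0.05 s, during which the arm holds its last target. There are 200 camera calls.

TASK

Complete the power-supply repair kit in the tray of three yellow compartments: it needs one mains transformer, one finned heat sink and one big blue capacitor, each standing upright in a compartment of its own. One of the three is already in the tray: look which, do not add a second of it, and add one each of the two missing types (either of the two identical pieces will do). Leave the surplus parts and all other things where they lie.

Things in the scene. Friction and masses are not known exactly. Their poses are not given: they have to be found in the camera images.
- kit_tray: kit tray, a plywood board 10 mm thick, fixed to the bench, 296 (x) x 106 (y) mm with a low steel wire grip (25 mm above the bench) at each end; holds three yellow boxes in a row along its x. Origin: centre of its underside, on the bench (z = 0); z up
- bin_1: one of the three identical open yellow compartments of the kit tray, fixed, 90 x 90 mm outside, 84 x 84 mm inside, 15 mm high, walls and floor 3 mm. Origin: centre of its underside, 10 mm above the bench, so its inner floor is 13 mm and its rim 25 mm above the bench; x along the row. The order of the three boxes in the row varies
- bin_2: one of the three identical open yellow compartments of the kit tray, fixed, 90 x 90 mm outside, 84 x 84 mm inside, 15 mm high, walls and floor 3 mm. Origin: centre of its underside, 10 mm above the bench, so its inner floor is 13 mm and its rim 25 mm above the bench; x along the row. The order of the three boxes in the row varies
- bin_3: one of the three identical open yellow compartments of the kit tray, fixed, 90 x 90 mm outside, 84 x 84 mm inside, 15 mm high, walls and floor 3 mm. Origin: centre of its underside, 10 mm above the bench, so its inner floor is 13 mm and its rim 25 mm above the bench; x along the row. The order of the three boxes in the row varies
- foam_pad: flat pink antistatic foam pad, fixed and hard, 190 (x) x 90 (y) x 13 mm, with two spare parts standing on it. Origin: centre of its underside
- capacitor_1: big capacitor: upright blue cylinder with silver top, 30 mm diameter, 46 mm tall (grip anywhere round it), about 50 g. One of two identical ones; this one stands on the bench. Origin: centre of its underside, z up
- capacitor_2: big capacitor: upright blue cylinder with silver top, 30 mm diameter, 46 mm tall (grip anywhere round it), about 50 g. One of two identical ones; this one is either the part already in the kit tray or stands on the pink pad. Origin: centre of its underside, z up
- heatsink_1: finned bare-aluminium heat sink, 36 (x) x 50 (y) x 24 mm tall, fins standing up; 36 mm wide to grip along its own x; about 90 g. One of two identical ones; this one stands on the bench. Origin: centre of its underside, z up
- heatsink_2: finned bare-aluminium heat sink, 36 (x) x 50 (y) x 24 mm tall, fins standing up; 36 mm wide to grip along its own x; about 90 g. One of two identical ones; this one is either the part already in the kit tray or stands on the pink pad. Origin: centre of its underside, z up
- transformer_1: mains transformer: grey-brown laminated core 36 (x) x 44 (y) x 36 mm tall on a thin foot 62 mm long in y, pins on top to 43 mm; grip the core, 36 mm wide, along its own x; about 300 g. One of two identical ones; this one stands on the bench. Origin: centre of its underside, z up
- transformer_2: mains transformer: grey-brown laminated core 36 (x) x 44 (y) x 36 mm tall on a thin foot 62 mm long in y, pins on top to 43 mm; grip the core, 36 mm wide, along its own x; about 300 g. One of two identical ones; this one is either the part already in the kit tray or stands on the pink pad. Origin: centre of its underside, z up
- speaker_spare: bystander: small grey loudspeaker, 66 mm round, 26 mm high; origin: centre of its underside
- tape_roll: bystander: roll of black tape, 62 mm round, 18 mm high; origin: centre of its underside
- solder_spool: bystander: spool of solder wire with black flanges, 52 mm round, 38 mm high; origin: centre of its underside
- battery_9v: bystander: black and gold block battery, 49 x 18 x 26 mm; origin: centre of its underside
Things that resemble listed ones, but are neither listed nor needed, are in the scene too. Leave any green look-alike of the capacitor_2 alone. What is shaped like the heatsink_2 but turquoise is not meant.

How it is judged:
By the outcome, as a careful person would: the job done as asked, in the order asked, and still so for the second after the job is handed in, with the robot touching nothing.
It also fails if it takes over 56 s, if anything falls off the work surface, if the arm or the gripper's body presses on something with over 40 N, if the wrist force passes 120 N, or if a joint passes its speed limit or range.

## Working session

There is one attempt and no reset: what is moved stays moved. The work goes in short steps, Python scripts to look and compute and a tool call to move; the robot and the scene stay as the last step left them, time stands still between calls to the robot, and variables do not carry over. Pictures are saved under pics/ and viewed, at most 10 in all, crops included, and the job is handed in when it is done.

Besides the shell and the picture viewer there is one more tool, called after ">>>" as name(argument=value, ...), one argument or row to a line, values as JSON. send_rows: Moves the arm, as the interface text tells. Its arguments: {"type":"object","properties":{"increments":{"type":"array","items":{"type":"array","items":{"type":"number"}}},"fingers":{"type":"number"},"squeeze":{"type":"number"}},"required":["increments"]}

```bash
mkdir -p pics
cat > h.py <<'E'
import numpy as np, cv2
from plant import robot
def grab(n,tag):
    m=robot.camera_model(n); p,d=robot.camera(n)
    np.savez(f'pics/{tag}.npz',p=p,d=d,pose=m['pose'],k=[m['fx'],m['fy'],m['cx'],m['cy']])
    cv2.imwrite(f'pics/{tag}.png',p[...,::-1]); return p,d,m
def cloud(tag):
    z=np.load(f'pics/{tag}.npz'); fx,fy,cx,cy=z['k']; d=z['d']
    v,u=np.mgrid[:480,:640]
    P=np.stack([(u-cx)/fx*d,(v-cy)/fy*d,d],-1)@z['pose'][:3,:3].T+z['pose'][:3,3]
    P[d==0]=np.nan
    return z['p'],P
E
python3 - <<'E'
from h import *
for n in('scene','top'): grab(n,n)
s=robot.get_state();print(s)
print(robot.camera_model('top'))
E
```

```text
{'time_s': 0.1, 'joints': array([ 1.15349000e+00,  4.94103520e-01,  1.34605227e+00,  2.12465440e-05,
        1.30247532e+00, -9.54905460e-02]), 'qd': array([ 3.25046090e-06, -3.00328126e-03, -2.37141650e-03, -1.75158083e-03,
        6.32394992e-04, -6.25263357e-04]), 'joint_efforts': array([ 1.34796697e-03, -8.80243921e+01, -3.82543766e+01,  7.07840826e-02,
        4.82430740e-02, -5.62285459e-05]), 'position': array([0.19753376, 0.59262219, 0.21341451]), 'tcp_rot': array([ 1.60217199e-01,  9.87081648e-01, -4.99657407e-04, -1.41582372e-04]), 'ft_force': array([-0.2440005 ,  0.25916819, -0.12654583]), 'wrist_torque': array([0.07464664, 0.0182705 , 0.01051021]), 'grip_force': 0.0, 'finger_gap': 1.000152772252119}
{'fx': 453.73513622026843, 'fy': 453.73513622026843, 'cx': 313.44414777742736, 'cy': 245.68847125134369, 'pose': array([[-0.00295792, -0.98083312,  0.19482723,  0.41900696],
       [-0.99997576,  0.00167311, -0.00675887, -0.02036232],
       [ 0.00630336, -0.1948425 , -0.98081429,  1.00611927],
       [ 0.        ,  0.        ,  0.        ,  1.        ]])}
```

View pics/top.png

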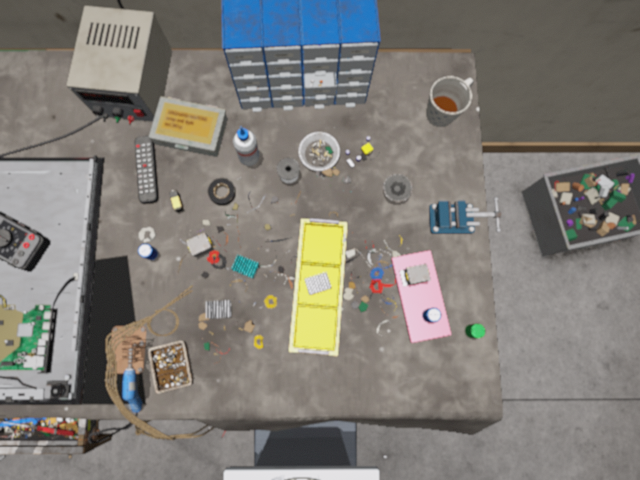

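View pics/scene.png

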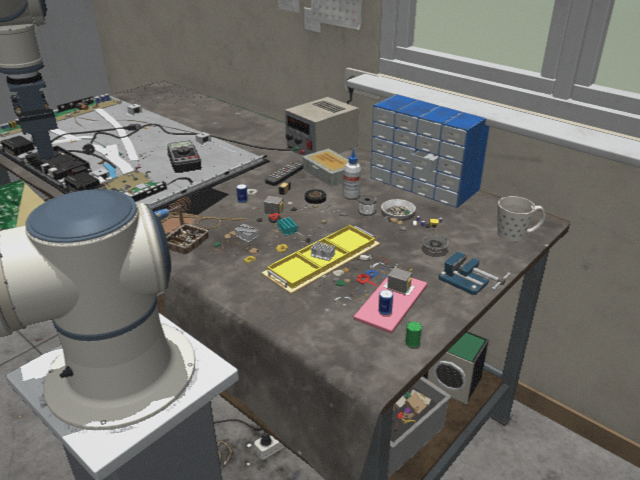

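The top picture shows the heat sink in the tray's middle box (318,284). A transformer (416,272) and a blue capacitor (433,315) stand on the pink pad, and spares are on the bench at (200,244) and (147,252). Next I measure these.

Run:
```python
from h import *
p,P=cloud('top'); hsv=cv2.cvtColor(p,cv2.COLOR_RGB2HSV)
def rep(name,m,lo=300):
    m=cv2.morphologyEx(m.astype(np.uint8),cv2.MORPH_OPEN,np.ones((2,2)))
    n,l,st,c=cv2.connectedComponentsWithStats(m)
    for i in range(1,n):
        if st[i,4]<lo: continue
        Q=P[l==i]; Q=Q[~np.isnan(Q[:,0])]
        r=cv2.minAreaRect((Q[:,:2]*1000).astype(np.float32))
        print(name,c[i].round(),st[i,4],'z',np.percentile(Q[:,2],[5,50,95]).round(3),'rect',r)
H,S,V=[hsv[...,i].astype(int) for i in range(3)]
roi=np.zeros(H.shape,bool); roi[200:370,120:480]=1
rep('yellow',(abs(H-30)<6)&(S>130)&roi)
rep('pink',((H>160)|(H<3))&(S>40)&(S<160)&(V>150)&roi,200)
z=P[...,2]
for nm,u0,u1,v0,v1,lo,hi in [('trP',395,440,255,292,.035,.053),('capP',415,450,300,330,.05,.07),('trB',180,218,225,262,.025,.04),('capB',133,162,238,264,.035,.055)]:
    b=np.zeros(H.shape,bool); b[v0:v1,u0:u1]=1
    rep(nm,b&(z>lo)&(z<hi),20)
im=cv2.imread('pics/top.png')
a=cv2.resize(im[215:365,270:470],(800,600),interpolation=3); cv2.imwrite('pics/c1.png',a)
```

```text
yellow [325. 245.] 1325 z [0.01  0.014 0.026] rect ((589.5065307617188, -45.983680725097656), (87.32118225097656, 148.67138671875), 85.04100799560547)
pink [429. 297.] 1548 z [0.003 0.013 0.016] rect ((503.59521484375, -265.16094970703125), (193.88677978515625, 96.27262115478516), 11.012598991394043)
trP [418. 275.] 367 z [0.014 0.049 0.053] rect ((549.0192260742188, -255.16091918945312), (37.46392059326172, 59.860958099365234), 14.706611633300781)
capP [434. 315.] 176 z [0.014 0.058 0.062] rect ((460.3249816894531, -282.678955078125), (42.0949592590332, 25.400230407714844), 87.447021484375)
trB [200. 245.] 358 z [0.021 0.036 0.039] rect ((615.96142578125, 222.72323608398438), (35.591068267822266, 48.69178009033203), 25.51244354248047)
capB [146. 251.] 174 z [0.028 0.045 0.048] rect ((600.8917846679688, 337.2662658691406), (32.59131622314453, 28.80185890197754), 64.0909652709961)
```

View pics/c1.png

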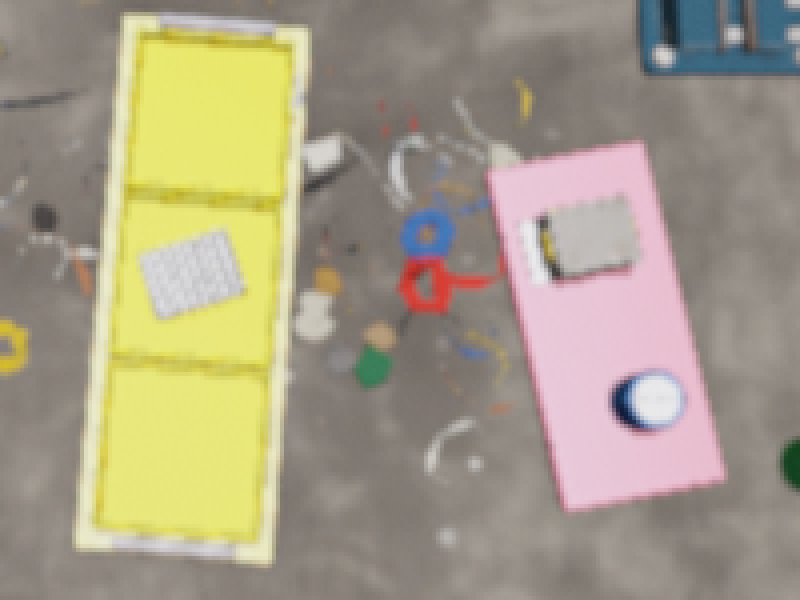

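>>> send_rows(
  increments=[
    [-2.3,-3.0,0,0],
    [-2.3,-3.0,0,0],
    [-2.3,-3.0,0,0],
    [-2.3,-3.0,0,0],
    [-2.3,-3.0,0,0],
    [-2.3,-3.0,0,0],
    [-2.3,-3.0,0,0],
    [-2.3,-3.0,0,0],
    [-2.3,-3.0,0,0],
    [-2.3,-3.0,0,0],
    [-2.3,-3.0,0,0],
    [-2.3,-3.0,0,0],
    [-2.3,-3.0,0,0],
    [-2.3,-3.0,0,0],
    [-2.3,-3.0,0,0],
    [-2.3,-3.0,0,0],
    [-2.3,-3.0,0,0],
    [-2.3,-3.0,0,0],
    [-2.3,-3.0,0,0],
    [-2.3,-3.0,0,0],
  ],
  fingers=0.3,
)

```text
time_s: 1.77
position: [0.4443, -0.1238, 0.2138]
tcp_rot: [0.16, 0.987, 0.0, -0.0]
ft_force: [2.0, 0.4, -0.3]
finger_gap: 0.7
grip_force: 0.0
```

>>> send_rows(
  increments=[
    [-2.3,-3.0,0,0],
    [-2.3,-3.0,0,0],
    [-2.3,-3.0,0,0],
    [-2.0,-3.0,0,0],
    [0,0,0,0.11],
    [0,0,0,0.11],
    [0,0,0,0.11],
    [0,0,0,0.11],
    [0,0,0,0.11],
    [0,0,0,0.11],
    [0,0,0,0.11],
    [0,0,0,0.11],
    [0,0,0,0.11],
    [0,0,0,0],
    [0,0,0,0],
  ],
)

```text
time_s: 3.02
position: [0.4906, -0.2637, 0.2137]
tcp_rot: [0.608, 0.794, -0.0, -0.0]
ft_force: [0.4, -0.4, 0.6]
finger_gap: 0.699
grip_force: 0.0
```

Run:
```python
from h import *
s=robot.get_state();print(s['time_s'],s['position'],s['tcp_rot'],s['joints'],s['finger_gap'])
p,d,m=grab('wrist','w1'); print(m)
# tray corners/boxes from top picture via ray to plane
z=np.load('pics/top.npz');fx,fy,cx,cy=z['k'];T=z['pose']
def ray(u,v,h):
    r=T[:3,:3]@[(u-cx)/fx,(v-cy)/fy,1]; return (T[:3,3]+r*(h-T[2,3])/r[2]).round(4)
for c in [(122,13),(310,28),(272,565),(75,547)]: print('tray',ray(270+c[0]/4,215+c[1]/4,.01))
```

```text
3.0167 [ 0.49063855 -0.26366187  0.21371859] [ 6.08491239e-01  7.93560557e-01 -1.94823306e-05 -2.31984182e-04] [-6.00305613e-01  3.98477800e-01  1.51516472e+00 -1.47930801e-05
  1.22841553e+00 -8.62781035e-01] 0.6994269122335719
{'fx': 382.41701745017355, 'fy': 382.41701745017355, 'cx': 321.0350460585954, 'cy': 238.15265627119604, 'pose': array([[ 0.96600414,  0.24886004,  0.0700334 ,  0.47049887],
       [ 0.25852173, -0.92820546, -0.26758389, -0.18765211],
       [-0.00158555,  0.2765923 , -0.96098605,  0.38452378],
       [ 0.        ,  0.        ,  0.        ,  1.        ]])}
tray [0.6803 0.0019 0.01  ]
tray [ 0.6714 -0.1045  0.01  ]
tray [ 0.376 -0.079  0.01 ]
tray [0.3857 0.0263 0.01  ]
```

View pics/w1.png

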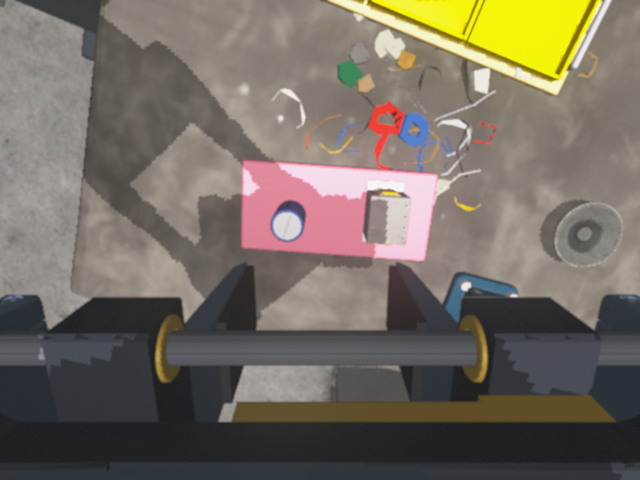

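The wrist view shows the capacitor top near (287,222) and the transformer core near (390,218), both upright on the pad with clear space between them. Next I fit their tops.

```bash
cat >> h.py <<'E'
def fit(tag,u0,u1,v0,v1,lo,hi):
    p,P=cloud(tag); z=P[...,2]; b=np.zeros(z.shape,np.uint8); b[v0:v1,u0:u1]=1
    b[~((z>lo)&(z<hi))]=0
    Q=P[b>0]; r=cv2.minAreaRect((Q[:,:2]*1000).astype(np.float32))
    print(len(Q),np.median(Q,0).round(4),Q.mean(0).round(4),r)
E
python3 - <<'E'
from h import *
fit('w1',355,425,175,255,.045,.0515)
fit('w1',355,425,175,255,.0,.1)
fit('w1',355,425,175,255,.02,.043)
fit('w1',260,320,190,255,.055,.063)
E
```

```text
1940 [ 0.5488 -0.2482  0.0496] [ 0.5489 -0.2485  0.0496] ((549.4991455078125, -249.088623046875), (36.23538589477539, 45.14609909057617), 11.629115104675293)
5577 [ 0.5511 -0.2461  0.0141] [ 0.5537 -0.2477  0.0274] ((558.3438720703125, -250.82171630859375), (71.03511047363281, 82.26676177978516), 16.318655014038086)
313 [ 0.5349 -0.2315  0.034 ] [ 0.538  -0.24    0.0333] ((542.7723388671875, -248.23193359375), (51.37306213378906, 33.6685676574707), 83.40399932861328)
889 [ 0.4625 -0.2746  0.0584] [ 0.4625 -0.2747  0.0583] ((462.7217102050781, -274.931884765625), (29.15816307067871, 29.525489807128906), 12.726686477661133)
```

>>> send_rows(
  increments=[
    [0,0,0,0.061],
    [0.14,3.0,0,0],
    [0.14,3.05,0,0],
    [0,0,3,0],
    [0,0,3,0],
    [0,0,3,0],
    [0,0,3,0],
    [0,0,3,0],
    [0,0,2.5,0],
    [0,0,1.9,0],
    [0,0,0,0],
  ],
)

```text
time_s: 3.98
position: [0.5475, -0.248, 0.0163]
tcp_rot: [0.633, 0.775, -0.0, -0.003]
ft_force: [-1.0, 0.7, -0.4]
finger_gap: 0.698
grip_force: 0.0
```

>>> send_rows(
  increments=[
    [0,0,0,0],
    [0,0,0,0],
    [0,0,0,0],
    [0,0,0,0],
    [0,0,0,0],
    [0,0,0,0],
  ],
  fingers=1,
  squeeze=35,
)

```text
time_s: 4.48
position: [0.5501, -0.2494, 0.0211]
tcp_rot: [0.634, 0.774, 0.0, 0.001]
ft_force: [-0.4, 1.0, 7.9]
finger_gap: 0.386
grip_force: 35.0
```

>>> send_rows(
  increments=[
    [0,0,-1.0,0],
    [0,0,-2.5,0],
    [0,0,-2.5,0],
    [0,0,-2.5,0],
    [0,0,-1.5,0],
    [0,0,0,0.095],
    [0,0,0,0.095],
    [0,0,0,0.093],
    [1.8,0.48,0,0],
    [2.8,0.7,0,0],
    [2.8,0.7,0,0],
    [2.8,0.7,0,0],
    [2.8,0.7,0,0],
    [2.8,0.6,0,0],
    [2.4,0.6,0,0],
    [1.6,0.4,0,0],
    [1.0,0.2,0,0],
    [0,0,0,0],
    [0,0,0,0],
    [0,0,0,0],
  ],
)

```text
time_s: 6.15
position: [0.6175, -0.047, 0.1202]
tcp_rot: [0.737, 0.676, -0.0, 0.0]
ft_force: [0.0, -0.1, -3.3]
finger_gap: 0.392
grip_force: 35.0
```

Run:
```python
from h import *
s=robot.get_state();print(s['time_s'],s['position'],s['tcp_rot'],s['finger_gap'],s['grip_force'],s['ft_force'])
grab('wrist','w2')
```

```text
6.15 [ 0.61753526 -0.04701566  0.12015884] [ 7.36642306e-01  6.76282556e-01 -1.06996968e-04  7.85715200e-05] 0.39209080431905935 34.998722076416016 [ 0.04847759 -0.14529978 -3.26484822]
```

View pics/w2.png

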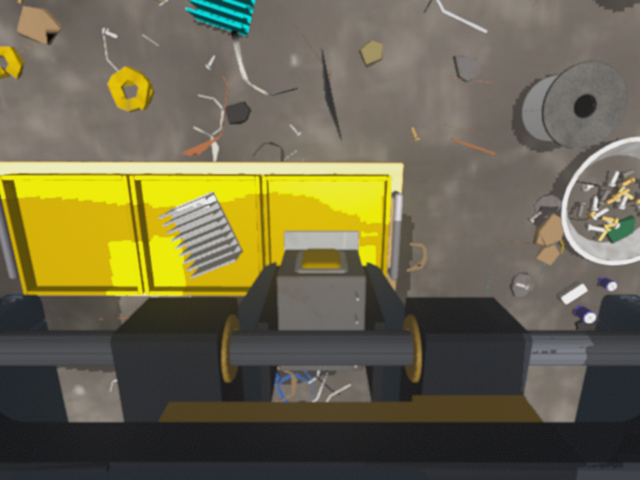

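The transformer hangs straight in the grip. The target box is visible at columns 265 to 390, with its +y wall near row 176. I check the box position from this view.

Run:
```python
from h import *
z=np.load('pics/w2.npz');fx,fy,cx,cy=z['k'];T=z['pose']
def ray(u,v,h):
    r=T[:3,:3]@[(u-cx)/fx,(v-cy)/fy,1]; return (T[:3,3]+r*(h-T[2,3])/r[2]).round(4)
for u,v in [(265,176),(391,176),(132,176),(3,176)]: print(ray(u,v,.025))
```

```text
[0.5826 0.0028 0.025 ]
[ 0.6694 -0.0047  0.025 ]
[0.4909 0.0108 0.025 ]
[0.4019 0.0185 0.025 ]
```

>>> send_rows(
  increments=[
    [0.1,0.25,1.5,0],
    [0,0,2.5,0],
    [0,0,2.5,0],
    [0,0,1.6,0],
    [0,0,0.9,0],
    [0,0,0.5,0],
    [0,0,0.3,0],
    [0,0,0,0],
    [0,0,0,0],
    [0,0,0,0],
  ],
)

```text
time_s: 7.03
position: [0.621, -0.0455, 0.0228]
tcp_rot: [0.737, 0.676, 0.0, 0.001]
ft_force: [0.3, -0.3, -2.6]
finger_gap: 0.393
grip_force: 35.0
```

>>> send_rows(
  increments=[
    [0,0,0,0],
    [0,0,0,0],
    [0,0,0,0],
    [0,0,0,0],
  ],
  fingers=0.5,
)

```text
time_s: 7.37
position: [0.6206, -0.0454, 0.0222]
tcp_rot: [0.736, 0.676, 0.0, 0.0]
ft_force: [-0.7, -0.0, -0.1]
finger_gap: 0.499
grip_force: 0.0
```

>>> send_rows(
  increments=[
    [0,0,-1.0,0],
    [0,0,-2.5,0],
    [0,0,-2.5,0],
    [0,0,-2.5,0],
    [0,0,-2.5,0],
    [-1.2,-0.7,-1,0],
    [-3.0,-1.7,0,0],
    [-3.0,-1.7,0,0],
    [-3.0,-1.7,0,0],
    [-3.0,-1.7,0,0],
    [-3.0,-1.7,0,0],
    [-3.0,-1.7,0,0],
    [-2.5,-1.5,0,0],
    [-1.5,-0.9,0,0],
    [-1.0,-0.5,0,0],
    [0,0,0,0],
    [0,0,0,0],
  ],
)

```text
time_s: 8.78
position: [0.4622, -0.2749, 0.142]
tcp_rot: [0.737, 0.676, 0.0, -0.0]
ft_force: [-0.0, 0.9, 0.3]
finger_gap: 0.503
grip_force: 0.0
```

>>> send_rows(
  increments=[
    [0,0,2,0],
    [0,0,3,0],
    [0,0,3,0],
    [0,0,2,0],
    [0,0,1.0,0],
    [0,0,0,0],
    [0,0,0,0],
  ],
  fingers=0.3,
)

```text
time_s: 9.37
position: [0.4628, -0.2743, 0.0322]
tcp_rot: [0.736, 0.677, 0.0, -0.0]
ft_force: [0.1, -0.8, 0.5]
finger_gap: 0.702
grip_force: 0.0
```

>>> send_rows(
  increments=[
    [0,0,0,0],
    [0,0,0,0],
    [0,0,0,0],
    [0,0,0,0],
    [0,0,0,0],
    [0,0,0,0],
  ],
  fingers=1,
  squeeze=20,
)

```text
time_s: 9.87
position: [0.4625, -0.2749, 0.0323]
tcp_rot: [0.737, 0.676, 0.0, 0.0]
ft_force: [-0.7, 0.5, 6.2]
finger_gap: 0.323
grip_force: 20.0
```

>>> send_rows(
  increments=[
    [0,0,-1.0,0],
    [0,0,-2.5,0],
    [0,0,-2.5,0],
    [0,0,-2.5,0],
    [0,0,-1.5,0],
    [1.5,-0.3,0,0],
    [3.0,-0.5,0,0],
    [3.0,-0.5,0,0],
    [3.0,-0.5,0,0],
    [3.0,-0.5,0,0],
    [3.0,-0.5,0,0],
    [3.0,-0.5,0,0],
    [2.2,-0.4,0,0],
    [1.5,-0.3,0,0],
    [1.0,-0.2,0,0],
    [0,0,0,0],
    [0,0,0,0],
  ],
)

```text
time_s: 11.28
position: [0.4409, -0.03, 0.1319]
tcp_rot: [0.736, 0.677, -0.0, 0.0]
ft_force: [0.2, -0.3, -0.1]
finger_gap: 0.321
grip_force: 20.0
```

Run:
```python
from h import *
s=robot.get_state();print(s['time_s'],s['position'],s['tcp_rot'],s['finger_gap'],s['grip_force'],s['ft_force'])
grab('wrist','w3')
```

```text
11.2833 [ 0.44090701 -0.0299777   0.13192376] [ 7.36157146e-01  6.76810644e-01 -9.30741860e-05  2.80275841e-07] 0.32114631313030073 19.999977350234985 [ 0.1607797  -0.34056226 -0.0874805 ]
```

View pics/w3.png

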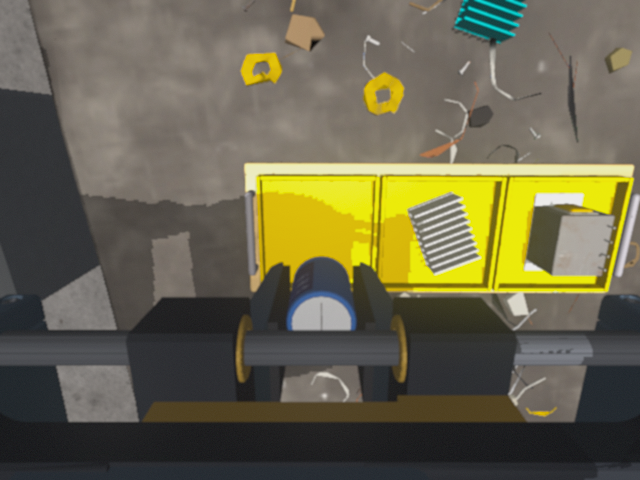

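The transformer stands in the far box at (570,235), and the capacitor is held upright above the empty near box. I lower it.

>>> send_rows(
  increments=[
    [0,0,1.5,0],
    [0,0,2.5,0],
    [0,0,2.5,0],
    [0,0,1.6,0],
    [0,0,1.0,0],
    [0,0,0.5,0],
    [0,0,0.3,0],
    [0,0,0,0],
    [0,0,0,0],
    [0,0,0,0],
  ],
)

```text
time_s: 12.17
position: [0.4415, -0.0304, 0.0335]
tcp_rot: [0.737, 0.676, 0.0, 0.0]
ft_force: [0.9, -0.2, -0.1]
finger_gap: 0.323
grip_force: 20.0
```

>>> send_rows(
  increments=[
    [0,0,0,0],
    [0,0,0,0],
    [0,0,0,0],
    [0,0,0,0],
  ],
  fingers=0.5,
)

```text
time_s: 12.5
position: [0.4411, -0.0301, 0.0331]
tcp_rot: [0.736, 0.676, 0.0, 0.0]
ft_force: [0.5, 0.5, 0.1]
finger_gap: 0.5
grip_force: 0.0
```

>>> send_rows(
  increments=[
    [0,0,-1,0],
    [0,0,-2,0],
    [0,0,-3,0],
    [0,0,-3,0],
    [0,0,-3,0],
    [0,0,-3,0],
    [-2,0,0,0],
    [-3,0,0,0],
    [-3,0,0,0],
    [-3,0,0,0],
    [-3,0,0,0],
    [-3,0,0,0],
    [-3,0,0,0],
    [0,0,0,0],
    [0,0,0,0],
  ],
)

```text
time_s: 13.75
position: [0.4237, -0.2305, 0.1828]
tcp_rot: [0.737, 0.676, -0.0, -0.0]
ft_force: [-0.5, 1.0, -0.3]
finger_gap: 0.498
grip_force: 0.0
```

Run:
```python
from h import *
p,d,m=grab('top','t2')
cv2.imwrite('pics/c2.png',cv2.resize(p[215:365,270:470,::-1],(800,600),interpolation=3))
```

```text
(no output)
```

View pics/c2.png

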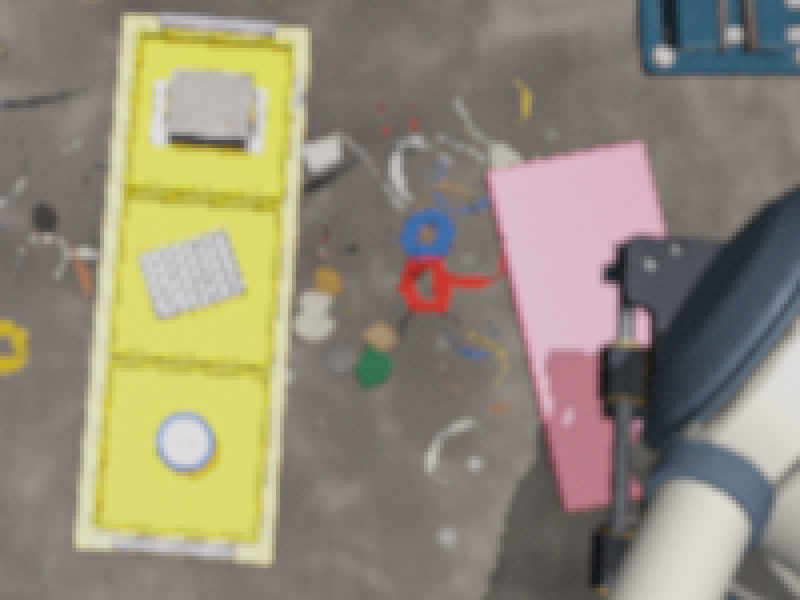

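The top crop shows the transformer (212,105), the heat sink (192,272) and the capacitor (186,440), each upright in its own compartment. The gripper is clear of the tray.

```bash
python3 -c "
from plant import robot
print(robot.hand_in())"
```

```text
the job is handed in; nothing more can be done
None
```

The kit is complete and handed in: the heat sink was already in the tray, and I added the transformer and the blue capacitor from the pink pad, each upright in its own compartment, in about 14 s.

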